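Set the quick-release clamp of the baby monitor stand

TASK

The baby monitor camera sits loose in its stand because the quick-release clamp is too slack. Flip the orange-tipped lever fully up to open the clamp, turn the yellow wing nut clockwise until its red end points at the green mark, then flip the lever all the way back down so that the clamp holds the camera's foot, and let go. Leave the camera where it sits and do not disturb the other things on the dresser.

Things in the scene. Friction and masses are not known exactly. Their poses are not given: they have to be found in the camera images.
- stand: White base plate of the camera stand, fixed, 215 x 235 x 20 mm. Origin on the dresser; x points towards the closed lever's free end, y to the lever's side, z up; plate spans x -150..65, y -117..117 mm. The clamp bar lies along y at x 0; nut axis (vertical) at x 0, y -65; lever pivot at x 0, y 65, z 68 mm; the camera stands at x -100, y 0, its top at z 122 mm.
- clamp_bar: Aluminium bar 34 (x) x 165 (y) x 12 mm, axes as the stand's, origin mid-underside, 39 mm above the dresser when slack. Goes up 4 mm as the lever opens, down 2 mm per rad of nut. Under the nut it carries a black dial disc, 94 mm across, its top 13.5 mm above the bar's underside. The springy rubber shoe under it presses the foot only with the lever closed and the nut beyond about 0.7 rad.
- camera: Round white baby monitor camera (72 mm ball on a short neck, black lens towards the bar) with a flat grey foot 160 x 50 x 12 mm lying loose on the stand under the bar, between low guide rails. Loose, about 0.3 kg. Origin: underside of the foot, below the middle of the bar; axes as the stand's.
- lever (a joint): Angle of the cam lever, rad: 0 = closed, level, along the stand's +x; grows as its tip is lifted; 1.6 = fully open, upright. Starts at 0. It turns about the stand's y axis with friction of about 0.22 N m, stays where it is left, and resists a little more on closing once the nut is tightened.
- lever_pivot (a point): Centre of the lever's pivot pin, 68 mm above the dresser.
- lever_tip (a point): Middle of the lever's orange end, 95 mm from the pivot. The orange end is 44 mm long, 22 mm wide (along the pivot axis), 13 mm thick, free on both sides; the steel arm behind it is 18 mm wide. The lever ends 117 mm from the pivot. Site x axis: outward along the lever; y: along the pivot axis.
- nut (a joint): Angle of the adjusting wing nut, rad: grows clockwise seen from above (tightening). It starts between 0 and 0.5; at 1.35 the red end points at the middle of the green mark; stops at -0.1 and 2.2. Friction about 0.15 N m, stays where it is left.
- nut_grip (a point): Grip point on the nut's vertical axis, about 83 mm above the dresser (4 mm more with the lever open). The yellow wing is 60 mm long (point x axis), 16 mm wide (point y axis), 28 mm high: from 18 mm below this point to 10 mm above it. Its underside is 12 mm above the black dial disc.
- nut_pointer (a point): The red end of the wing, 32 mm from the nut's axis along the wing, at the same height as the grip point.
- mark (a point): Middle of the green mark on the dial disc, 38.5 mm from the nut's axis in the stand's +x direction; the mark is 7 mm wide across the pointer's path.
- lotion: White lotion pump bottle, 65 mm across, 185 mm high, loose; origin at the centre of its underside. Bystander.
- cup: Empty white ceramic cup, 80 mm across, 85 mm high, loose; origin at the centre of its underside. Bystander.
- block: Wooden block, 65 mm cube, loose; origin at the centre of its underside. Bystander.
Mind the look-alikes: they are no part of the job. What is shaped like the camera but purple or turquoise is not meant.

How it is judged (in metres and radians):
On the way, in this order (a step that is already met when the one before it is completed fails the run):
1. the lever is flipped open (more than 1.3 rad) (value of joint lever above 1.3 rad), for 0.2 s.
2. with the lever still open, the nut's red end is turned to the green mark (value of joint lever above 1.1 rad and value of joint nut between 1.19 and 1.51 rad), for 0.3 s.
3. the lever is flipped closed again (value of joint lever below 0.1 rad), for 0.2 s.
At the end, for the whole second after the job is handed in: The lever is closed (within 0.1 rad of level), the nut's red end points at the green mark within 0.16 rad, the bar presses the camera's foot with more than 12 N, and the camera is at rest within 8 mm of where it was (value of joint lever below 0.1 rad and value of joint nut between 1.19 and 1.51 rad and contact force between clamp_bar and camera above 12 N and distance of camera from where it was at the start of the episode below 0.008 m and linear speed of camera below 0.02 m/s); the robot touches nothing.
It fails at once if the camera is shoved more than 15 mm (distance of camera from where it was at the start of the episode above 0.015 m).
It fails at once if the lotion bottle, cup or block is disturbed (moved more than 20 mm) (distance of any of lotion, cup, block from where it was at the start of the episode above 0.02 m).
It also fails if it takes over 72 s, if anything falls off the work surface, if the arm or the gripper's body presses on something with over 40 N, if the wrist force passes 120 N, or if a joint passes its speed limit or range.

ROBOT

A 7-joint arm with a two-finger parallel gripper is mounted at the origin on the work surface. World frame = base frame: x ahead of the robot, y to its left, z up, the work surface at z = 0. Lengths are in m, angles in degrees, forces in N, time in s.
With the tool pointing down it reaches from about 0.425 to 0.875 m from the base axis. Payload 4.7 kg.
Tool frame: the origin (TCP) lies on the mounting face of the last link; the fingertips stand tcp_to_tips ahead of it and the grasp point (between the pads) lies 164 mm ahead of it (tcp_to_tips is the distance from the TCP to the fingertips, in m); z points along the fingers, y is the line along which they close (so a half turn about z gives the same grasp; the last joint's range is limited). The gripper opens to 87 mm and grips with 3 to 60 N. Pads are 19 mm wide; open, the fingers measure 117 mm over their backs; the gripper's body (75 mm by 190 mm) begins 51 mm behind the grasp point.
Start: joints at [-73.963, 18.392, -4.016, 83.108, 1.295, 78.541, -3.26], TCP at [0.171, 0.627, 0.405] pointing down, gripper open.
Joint ranges: [-163.93, 163.93], [-17.29, 119.83], [-79.2, 71.16], [3.27, 140.29], [-89.18, 269.18], [5.43, 117.66], [-154.24, 154.24]. Speed limits (degrees/s): [147.25, 147.25, 180, 180, 180, 180, 180].

INTERFACE

Orientations are given as [roll, pitch, yaw] about the fixed x, y, z axes, in that order (R = Rz(yaw) Ry(pitch) Rx(roll)).
In Python, from cell import get_obs, read_camera, sign_off, tcp_to_tips gives the robot as it stands.
- The arm moves only by the tool drive_tool, never from a script. Its argument "rows" is one flat list of numbers, 7 for each row, row after row: the shift along the tool's x, y, z in m, then the turn, a rotation vector about the tool's x, y, z in rad, then the gripper command: -1 is shut, 1 is fully open, values between are in proportion. In form: [tx, ty, tz, rx, ry, rz, fingers, tx, ty, tz, rx, ry, rz, fingers, ...]. A call has 1 to 5 rows; each row shifts and turns the commanded pose from where the row before left it, along the tool's axes as they then stand; what a row does not reach is not made up. A row lasts 1/8 s, in which the tool goes at most 62.5 mm and 10.7 degrees, less where a joint would pass 70% of its speed; a pose out of reach is approached as far as the arm can. A call is refused whole if a number of a shift passes 0.0625 or a number of a turn 0.188, either way. A call with a gripper value outside its range is refused whole. The fingers move at their own pace and stop on an object; "grip_force" is the grip in N (left out, the last holds). Time passes only in rows, so rows that do not move let the fingers close. It gives the time, the measured TCP pose, the force, the opening and the grip force at its end, in the units of the state.
- get_obs(): the state, without advancing time (a new reading comes with each control period).
- read_camera(name): name is "scene" or "top" or "wrist"; returns a dict with "color" (480x640x3 uint8, blue, green, red), "fov_y" (degrees; the focal length in pixels is half the picture's height over the tangent of half this angle, whatever the lens; pixels are square), "cx", "cy" (the principal point, pixels), "k1" (the pictures are not rectified: a ray, as slopes to the right and down, at radius r is drawn at 1 + k1 r^2 times it, then the intrinsics apply), "cam_to_world" (4x4, takes a point from camera to world coordinates); the wrist camera has in their place "mount" (4x4, takes a point from camera to tool coordinates, whose origin is the TCP and whose axes are the flange's). Camera axes: x right, y up, looking along -z (the intrinsics and any distortion apply to the point x, -y, -z); pixel columns grow to the right and rows downward; lengths in m; the calibration is good to about 2 mm. A picture is of the moment at which its call begins: read the wrist's pose just before it. There is no depth.
- sign_off(): hands the job in; it is judged then, once.
The state is a dict: "time_s": time; "qpos": joint angles; "joint_velocities": joint speeds; "effort": joint torques, N m; "tool_pos": TCP position; "tool_rot": TCP orientation; "force": force on the tool from outside, world axes, zero at the start; "wrist_torque": the same for the moment, N m; "grip_width": finger opening in m; "grasp_force": force on a finger pad.
Only numpy, scipy, OpenCV 4.12 (cv2) and the standard library are available. Lean on these libraries where they do the work, as an engineer would, in place of code of your own. Each camera call takes 0.05 s, during which the arm holds its last target. There are 200 camera calls.

## Working session

There is one attempt and no reset: what is moved stays moved. The work goes in short steps, Python scripts to look and compute and a tool call to move; the robot and the scene stay as the last step left them, time stands still between calls to the robot, and variables do not carry over. Pictures are saved under pics/ and viewed, at most 10 in all, crops included, and the job is handed in when it is done.

Besides the shell and the picture viewer there is one more tool, called as name(argument=value, ...) on one line, values as JSON. drive_tool: Moves the arm, as the interface text tells. Its arguments: {"type":"object","properties":{"rows":{"type":"array","items":{"type":"number"}},"grip_force":{"type":"number"}},"required":["rows"]}

```bash
mkdir -p pics
cat > h.py <<'E'
import numpy as np, cv2, pickle
from scipy.spatial.transform import Rotation as R
from cell import get_obs, read_camera, sign_off, tcp_to_tips
def T(o):
    M=np.eye(4);M[:3,:3]=R.from_euler('xyz',o['tool_rot'],degrees=True).as_matrix();M[:3,3]=o['tool_pos'];return M
def shot(name,f=None):
    o=get_obs();c=read_camera(name)
    c['M']=np.array(c['cam_to_world']) if 'cam_to_world' in c else T(o)@np.array(c['mount'])
    if f: cv2.imwrite('pics/'+f,c['color'])
    return c
def K(c):
    f=240/np.tan(np.radians(c['fov_y'])/2);return np.array([[f,0,c['cx']],[0,f,c['cy']],[0,0,1.]])
def ray(c,u,v):
    k=K(c);d=np.array([(u-k[0,2])/k[0,0],(v-k[1,2])/k[1,1]]);s=d.copy()
    for _ in range(30): s=d/(1+c['k1']*(s@s))
    r=c['M'][:3,:3]@np.array([s[0],-s[1],-1]);return c['M'][:3,3],r/np.linalg.norm(r)
def onz(c,u,v,z):
    p,r=ray(c,u,v);return p+r*(z-p[2])/r[2]
def proj(c,P):
    q=np.linalg.inv(c['M'])@np.append(P,1);s=np.array([q[0],-q[1]])/-q[2];s=s*(1+c['k1']*(s@s));k=K(c)
    return s*k[0,0]+k[:2,2]
def tri(l):
    A=0;b=0
    for c,u,v in l:
        p,r=ray(c,u,v);Q=np.eye(3)-np.outer(r,r);A=A+Q;b=b+Q@p
    return np.linalg.solve(A,b)
E
python3 - <<'E'
from h import *
print(tcp_to_tips,get_obs())
for n in('scene','top','wrist'):
    c=shot(n,n+'0.png');print(n,c['fov_y'],c['k1'],c['cx'],c['cy'],c['M'].round(3).tolist())
E
```

```text
0.1822 {'time_s': 0.0, 'qpos': array([-73.96239089,  18.44070179,  -4.01621543,  83.17324638,
         1.29599274,  78.53985249,  -3.26058161]), 'joint_velocities': array([ 0.02072282, -0.01438763,  0.02265456, -0.04920876, -0.09607338,
       -0.13135626,  0.06426281]), 'effort': array([-5.01539198e-04, -4.91292965e+01, -4.03942857e-01, -3.12515938e+01,
       -6.38347096e-02,  4.40697314e-02,  1.77578886e-04]), 'tool_pos': array([0.17072641, 0.6269807 , 0.40365716]), 'tool_rot': array([-1.79891497e+02,  6.35606794e-03,  1.64772376e+02]), 'force': array([ 1.08306823,  0.17492543, -0.47010267]), 'wrist_torque': array([-0.01341504, -0.02470159, -0.02674202]), 'grasp_force': 0.0, 'grip_width': 0.08673307240045597}
scene 57.723071321489414 -0.05919906132765625 321.805714609653 240.11267690450646 [[-0.867, -0.277, 0.413, 1.093], [0.497, -0.468, 0.731, 0.825], [-0.009, 0.839, 0.543, 0.679], [0.0, 0.0, 0.0, 1.0]]
top 47.62826937404201 -0.10738568854000985 328.94282097441754 237.78254411204668 [[-0.068, 0.976, -0.208, 0.354], [-0.998, -0.066, 0.015, 0.003], [0.001, 0.209, 0.978, 1.335], [0.0, 0.0, 0.0, 1.0]]
wrist 66.61565038525384 -0.018185208035187368 312.8576376827768 237.0428340480125 [[0.263, -0.93, -0.259, 0.1], [0.965, 0.253, 0.071, 0.647], [-0.001, -0.268, 0.963, 0.383], [0.0, 0.0, 0.0, 1.0]]
```

View pics/scene0.png

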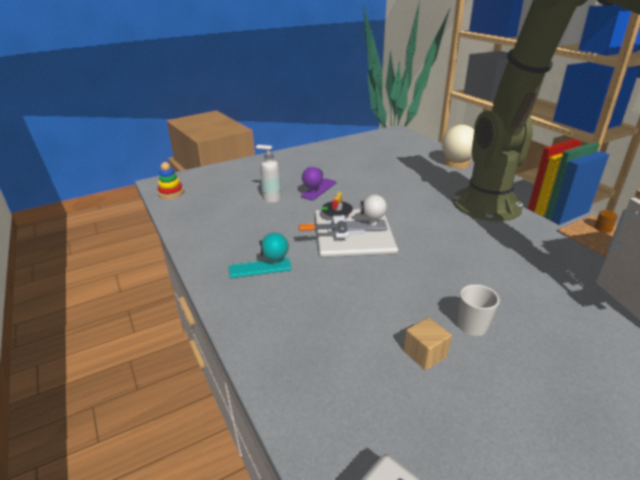

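View pics/top0.png

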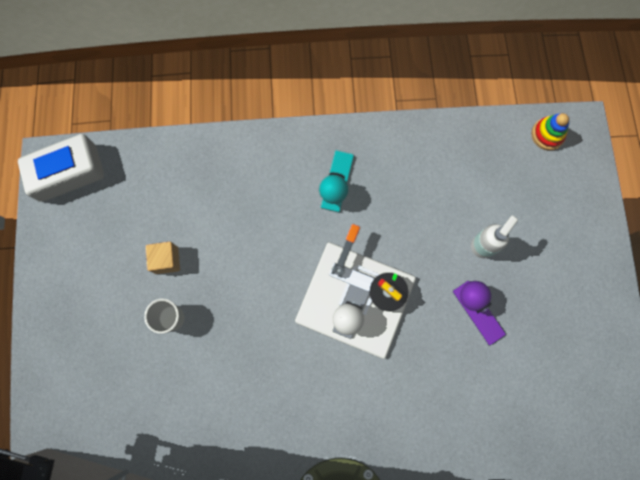

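The scene picture shows the stand mid-dresser, with the orange lever tip at (307,228) and the nut at (337,203). In the top view the orange tip is at (353,233), the black dial and nut are at (390,290), and the plate corners are near (329,243), (417,277), (387,357) and (296,322). The lever points away from the robot.

```bash
cat >> h.py <<'E'
HS={'orange':((5,150,120),(14,255,255)),'yellow':((20,140,120),(33,255,255)),'green':((50,140,80),(75,255,255)),'red':((0,150,80),(3,255,255))}
def blobs(c,col,box=None):
    h=cv2.cvtColor(c['color'],cv2.COLOR_BGR2HSV);m=cv2.inRange(h,*map(np.array,HS[col]))
    if col=='red': m|=cv2.inRange(h,np.array((174,150,80)),np.array((180,255,255)))
    if box: z=np.zeros_like(m);x0,y0,x1,y1=box;z[y0:y1,x0:x1]=m[y0:y1,x0:x1];m=z
    n,l,s,ce=cv2.connectedComponentsWithStats(m)
    return sorted([(int(s[i,4]),ce[i].round(1).tolist()) for i in range(1,n) if s[i,4]>4],reverse=True)[:3]
E
python3 - <<'E'
from h import *
t=shot('top');s=shot('scene')
B={'orange':((330,215,370,250),(290,215,325,240)),'yellow':((365,265,420,320),(320,185,355,215)),'green':((365,265,420,320),(310,185,355,215)),'red':((365,265,420,320),(320,185,355,215))}
for k,(bt,bs) in B.items():
    a=blobs(t,k,bt);b=blobs(s,k,bs);print(k,a,b)
    if a and b: print('  ',tri([(t,*a[0][1]),(s,*b[0][1])]).round(4), onz(t,*a[0][1],{'orange':.068,'green':.0525}.get(k,.085)).round(4))
# plate
h=cv2.cvtColor(t['color'],cv2.COLOR_BGR2HSV);m=cv2.inRange(h,np.array((0,0,185)),np.array((180,45,255)))
z=np.zeros_like(m);z[235:365,285:425]=m[235:365,285:425]
cs=max(cv2.findContours(z,0,2)[0],key=cv2.contourArea)
P=np.array([onz(t,*p,0.02)[:2] for p in cs[:,0].astype(float)])
r=cv2.minAreaRect((P*1000).astype(np.float32));print(r,(cv2.boxPoints(r)/1000).round(3).tolist())
E
```

```text
orange [(129, [352.4, 232.9])] [(71, [306.8, 226.7])]
   [ 0.6316 -0.0737  0.0695] [ 0.632  -0.0738  0.068 ]
yellow [(148, [391.5, 291.3])] [(26, [338.5, 196.8])]
   [ 0.4837 -0.1517  0.0868] [ 0.4845 -0.1524  0.085 ]
green [(29, [394.0, 277.0])] [(13, [324.7, 208.0])]
   [ 0.5218 -0.1656  0.053 ] [ 0.5215 -0.1654  0.0525]
red [(26, [380.6, 281.6])] [(28, [334.4, 203.9])]
   [ 0.5097 -0.1299  0.0799] [ 0.5087 -0.1291  0.085 ]
((478.8544616699219, -69.43849182128906), (233.10289001464844, 212.43357849121094), 63.74247360229492) [[0.3319999873638153, -0.12700000405311584], [0.5230000019073486, -0.22100000083446503], [0.6259999871253967, -0.012000000104308128], [0.4350000023841858, 0.0820000022649765]]
```

drive_tool(rows=[-0.042,-0.037,0,0,0,0,1,-0.042,-0.037,0,0,0,0,1,-0.042,-0.037,0,0,0,0,1,-0.042,-0.037,0,0,0,0,1,-0.042,-0.037,0,0,0,0,1])

```text
time_s: 0.88
tool_pos: [0.3256, 0.3918, 0.4049]
tool_rot: [180.0, 0.0, 164.8]
force: [1.8, -0.1, 0.1]
grip_width: 0.0871
grasp_force: 0.0
```

drive_tool(rows=[-0.042,-0.037,0,0,0,0,1,-0.042,-0.037,0,0,0,0,1,-0.042,-0.037,0,0,0,0,1,-0.042,-0.037,0,0,0,0,1,-0.042,-0.037,0,0,0,0,1])

```text
time_s: 1.5
tool_pos: [0.4795, 0.1582, 0.405]
tool_rot: [180.0, 0.0, 164.8]
force: [0.3, 0.4, 0.1]
grip_width: 0.0872
grasp_force: 0.0
```

drive_tool(rows=[-0.042,-0.037,0,0,0,0,1,-0.042,-0.037,0,0,0,0,1,-0.042,-0.037,0,0,0,0,1,-0.042,-0.037,0,0,0,0.1,1,-0.03,-0.03,0,0,0,0.092,1])

```text
time_s: 2.12
tool_pos: [0.6202, -0.0678, 0.4046]
tool_rot: [-180.0, 0.0, 153.5]
force: [0.2, -0.6, 0.2]
grip_width: 0.0872
grasp_force: 0.0
```

Run:
```python
from h import *
c=shot('wrist','w1.png')
for k in HS: print(k,blobs(c,k))
for n,p in dict(tip=(.6316,-.0737,.0695),green=(.5218,-.1656,.053),red=(.5097,-.1299,.08),axis=(.4876,-.1485,.093)).items(): print(n,proj(c,p).round(0))
```

```text
orange [(749, [311.1, 235.7]), (9, [323.0, 229.0]), (6, [171.2, 126.5])]
yellow [(1186, [138.5, 120.7]), (66, [112.5, 346.7]), (35, [107.4, 306.7])]
green [(177, [166.8, 169.4])]
red [(462, [181.0, 135.0])]
tip [312. 236.]
green [165. 169.]
red [182. 138.]
axis [140. 123.]
```

View pics/w1.png

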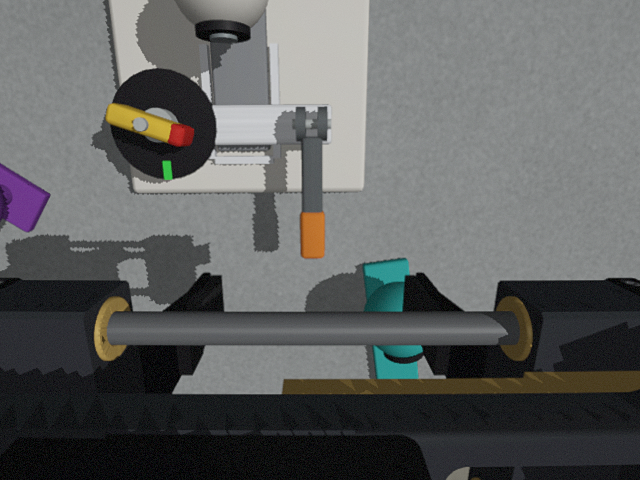

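The wrist view matches the estimates: orange tip at (311,236), lever pivot at (313,122), nut axis at (140,124), red end at (181,135) and green mark at (167,169). The turquoise look-alike at (390,310) lies near where the right finger will come down, so I'll check that clearance.

Run:
```python
from h import *
c=shot('wrist');t=shot('top');s=shot('scene')
print('tip',onz(c,311.1,235.7,.0745).round(4),'pivot',onz(c,313,122,.075).round(4),'green',onz(c,166.8,169.4,.0525).round(4),'red',onz(c,181,135,.088).round(4),'yel',onz(c,138.5,120.7,.092).round(4),'boss',onz(c,140,124,.093).round(4))
hs=((82,120,60),(98,255,255))
def cen(c,box):
    m=cv2.inRange(cv2.cvtColor(c['color'],cv2.COLOR_BGR2HSV),*map(np.array,hs));z=np.zeros_like(m);x0,y0,x1,y1=box;z[y0:y1,x0:x1]=m[y0:y1,x0:x1]
    return z
zt=cen(t,(300,130,380,230));ys,xs=np.nonzero(zt)
a=np.radians(-26.2);X=np.array([np.cos(a),np.sin(a)]);Y=np.array([-X[1],X[0]]);O=np.array([.6316,-.0737])
print('ball',tri([(t,333,188),(s,274,246)]).round(3))
for z in(.01,.086):
    P=np.array([onz(t,u,v,z)[:2] for u,v in zip(xs,ys)])-O;print(z,'X',(P@X).min(),(P@X).max(),'Y',(P@Y).min(),(P@Y).max())
b=tri([(t,333,188),(s,274,246)])[:2]-O;print('ball rel tip stand',b@X,b@Y)
```

```text
tip [ 0.6309 -0.0817  0.0745] pivot [ 0.5466 -0.0369  0.075 ] green [ 0.5224 -0.1722  0.0525] red [ 0.5086 -0.1334  0.088 ] yel [ 0.4852 -0.1556  0.092 ] boss [ 0.488  -0.1555  0.093 ]
ball [ 0.747 -0.035  0.068]
0.01 X 0.12610564693608245 0.1706225039210237 Y 0.10517761737096214 0.11950919568518709
0.086 X 0.10265840813437126 0.14462280083076812 Y 0.09605204130297015 0.10956188950588222
ball rel tip stand 0.08632818949051098 0.08534385637992287
```

Run:
```python
from h import *
c=shot('wrist');o=get_obs();print(o['tool_pos'],o['tool_rot'])
p={k:blobs(c,k)[0][1] for k in HS};print(p)
z=dict(orange=.0745,green=.0525,red=.091,yellow=.093)
for k in p: print(k,onz(c,*p[k],z[k]).round(4))
```

```text
[ 0.61925081 -0.06506219  0.40442197] [ 1.79971101e+02 -5.89489298e-02  1.53832495e+02]
{'orange': [310.4, 237.4], 'yellow': [138.0, 122.6], 'green': [166.2, 171.0], 'red': [180.3, 137.1]}
orange [ 0.6299 -0.0733  0.0745]
yellow [ 0.4855 -0.1484  0.093 ]
green [ 0.5225 -0.1647  0.0525]
red [ 0.5089 -0.1257  0.091 ]
```

drive_tool(rows=[-0.0142,-0.0024,0.03,0,0,0,0.1,0,0,0.05,0,0,0,0.1,0,0,0.05,0,0,0,0.1,0,0,0.03,0,0,0,0.1,0,0,0.012,0,0,0,0.1], grip_force=15)

```text
time_s: 3.0
tool_pos: [0.6302, -0.0719, 0.2308]
tool_rot: [-180.0, -0.2, 154.0]
force: [1.1, 0.3, 0.7]
grip_width: 0.0502
grasp_force: 0.0
```

drive_tool(rows=[0,0,0,0,0,0,-1,0,0,0,0,0,0,-1,0,0,0,0,0,0,-1,0,0,0,0,0,0,-1])

```text
time_s: 3.5
tool_pos: [0.6314, -0.0746, 0.2341]
tool_rot: [180.0, 0.1, 153.8]
force: [-1.4, -0.1, 3.9]
grip_width: 0.0219
grasp_force: 15.0
```

drive_tool(rows=[0.0012,0,-0.0151,0,0,0,-1,0.0036,0,-0.0148,0,0,0,-1,0.0059,0,-0.014,0,0,0,-1,0.0081,0,-0.0128,0,0,0,-1,0.01,0,-0.0114,0,0,0,-1])

```text
time_s: 4.12
tool_pos: [0.6048, -0.0615, 0.3021]
tool_rot: [180.0, 0.1, 153.8]
force: [2.7, -1.3, -3.8]
grip_width: 0.0222
grasp_force: 15.0
```

drive_tool(rows=[0.0117,0,-0.0097,0,0,0,-1,0.0131,0,-0.0077,0,0,0,-1,0.0142,0,-0.0055,0,0,0,-1,0.0148,0,-0.0032,0,0,0,-1,0.0133,0,-0.0008,0,0,0,-1])

```text
time_s: 4.75
tool_pos: [0.5448, -0.0323, 0.3296]
tool_rot: [179.9, 0.2, 153.8]
force: [3.7, -3.2, 2.9]
grip_width: 0.0222
grasp_force: 15.0
```

drive_tool(rows=[0,0,0,0,0,0,-1,0,0,0,0,0,0,-1,0,0,0,0,0,0,-1])

```text
time_s: 5.12
tool_pos: [0.5444, -0.0319, 0.3296]
tool_rot: [180.0, -0.1, 153.8]
force: [-0.6, -2.1, 9.9]
grip_width: 0.0215
grasp_force: 15.0
```

Run:
```python
from h import *
c=shot('wrist','w2.png');s=shot('scene','s2.png')
cv2.imwrite('pics/s2c.png',cv2.resize(s['color'][130:290,230:430],(800,640))[:600])
for k in HS: print(k,blobs(s,k,(290,140,400,250)))
```

```text
orange []
yellow []
green []
red [(16, [335.1, 201.2])]
```

View pics/s2c.png

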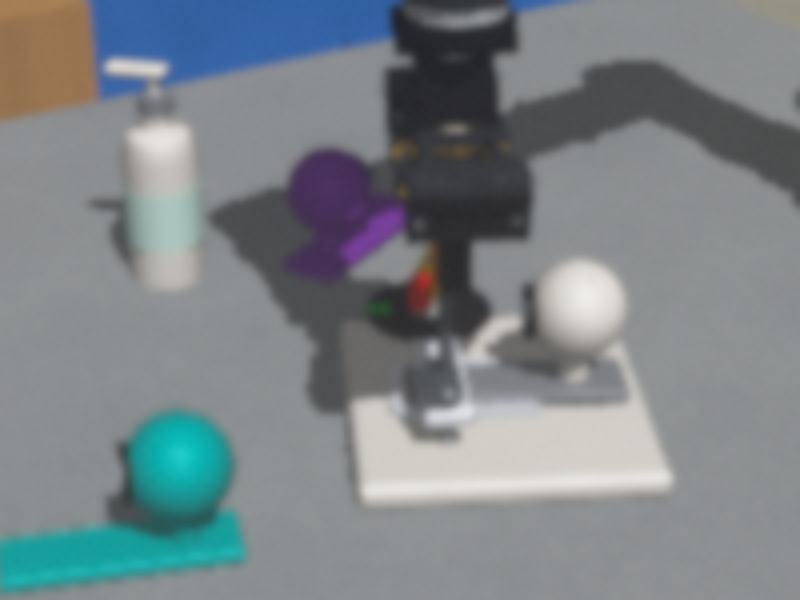

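The crop shows the lever upright in the gripper and the camera and other objects unmoved. Next I release it, rise and go over the nut.

drive_tool(rows=[0,0,0,0,0,0,0.1,0,0,0,0,0,0,0.1,0,0,0,0,0,0,0.1,0,0,-0.035,0,0,0,0.1,0,0,-0.035,0,0,0,0.1])

```text
time_s: 5.85
tool_pos: [0.5446, -0.0316, 0.3979]
tool_rot: [-179.9, -0.1, 153.8]
force: [0.8, 0.0, -0.4]
grip_width: 0.0472
grasp_force: 0.0
```

drive_tool(rows=[0,0,0,0,0,0,0.1,0,-0.043,0,0,0,0,0.1,0,-0.043,0,0,0,0,0.1,0,-0.043,0,0,0,0,0.1,0,0,0,0,0,0.17,0.1])

```text
time_s: 6.48
tool_pos: [0.4858, -0.1513, 0.3968]
tool_rot: [-179.9, -0.1, 143.4]
force: [0.4, 0.4, 0.2]
grip_width: 0.048
grasp_force: 0.0
```

drive_tool(rows=[0,0,0,0,0,0.17,0.1,0,0,0,0,0,0.17,0.1,0,0,0,0,0,0.17,0.1,0,0,0,0,0,0.17,0.1,0,0,0,0,0,0.17,0.1])

```text
time_s: 7.1
tool_pos: [0.4876, -0.1472, 0.3964]
tool_rot: [-179.9, -0.0, 95.0]
force: [0.1, 0.0, 0.1]
grip_width: 0.0481
grasp_force: 0.0
```

drive_tool(rows=[0,0,0,0,0,0.17,0.1,0,0,0,0,0,0.17,0.1,0,0,0,0,0,0.17,0.1,0,0,0,0,0,0.17,0.1,0,0,0,0,0,0.17,0.1])

```text
time_s: 7.72
tool_pos: [0.4876, -0.1472, 0.3964]
tool_rot: [-179.9, 0.1, 46.3]
force: [0.2, 0.3, 0.9]
grip_width: 0.0483
grasp_force: 0.0
```

drive_tool(rows=[0,0,0,0,0,0.03,0.1,0,0,0,0,0,0,0.1,0,0,0,0,0,0,0.1])

```text
time_s: 8.1
tool_pos: [0.4879, -0.1475, 0.3975]
tool_rot: [-180.0, 0.0, 45.0]
force: [-0.3, 0.9, 1.2]
grip_width: 0.0478
grasp_force: 0.0
```

Run:
```python
from h import *
o=get_obs();print(o['tool_pos'],o['tool_rot'],o['qpos'].round(0))
c=shot('wrist','w3.png');t=shot('top')
p={k:blobs(c,k)[0][1] for k in HS if blobs(c,k)};print(p)
z=dict(orange=.18,green=.0565,red=.096,yellow=.097)
for k in p: print(k,onz(c,*p[k],z[k]).round(4))
for k in HS: print('top',k,blobs(t,k,(320,200,420,320)))
```

```text
[ 0.48789999 -0.1475156   0.39749665] [-1.79976339e+02  1.31566338e-02  4.50029238e+01] [-26.   1.  40. 105.  -0.  75. -30.]
{'orange': [237.6, 27.4], 'yellow': [485.8, 382.0], 'green': [354.9, 207.4], 'red': [314.4, 196.3]}
orange [ 0.55   -0.0331  0.18  ]
yellow [ 0.4991 -0.3555  0.097 ]
green [ 0.5226 -0.1648  0.0565]
red [ 0.5086 -0.1276  0.096 ]
top orange [(50, [339.1, 261.2])]
top yellow []
top green []
top red []
```

View pics/w3.png

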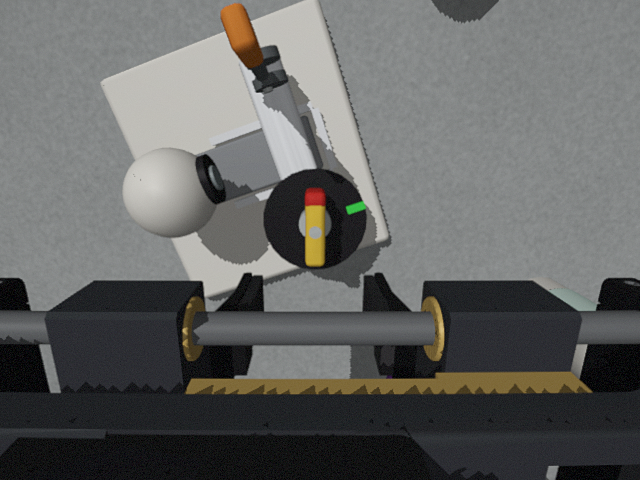

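The wrist view shows the wing lined up with the image vertical (red end (314,196), hub (315,232)) and the green mark at (355,207). The lever is upright at (245,35). I'll descend and grip.

drive_tool(rows=[0,0,0.04,0,0,0,0.1,0,0,0.04,0,0,0,0.1,0,0,0.04,0,0,0,0.1,0,0,0.025,0,0,0,0.1,0,0,0,0,0,0,0.1], grip_force=25)

```text
time_s: 8.82
tool_pos: [0.4871, -0.1473, 0.2511]
tool_rot: [-179.8, 0.2, 44.9]
force: [0.3, -0.9, 1.0]
grip_width: 0.0483
grasp_force: 0.0
```

drive_tool(rows=[0,0,0,0,0,0,-1,0,0,0,0,0,0,-1,0,0,0,0,0,0,-1,0,0,0,0,0,0,-1,0,0,0,0,0,0,-1])

```text
time_s: 9.45
tool_pos: [0.4885, -0.1481, 0.2534]
tool_rot: [179.9, -0.1, 44.9]
force: [2.1, -2.9, 0.9]
grip_width: 0.0156
grasp_force: 25.0
```

drive_tool(rows=[0,0,0.0003,0,0,0.155,-1,0,0,0.0003,0,0,0.155,-1,0,0,0.0003,0,0,0.155,-1,0,0,0.0003,0,0,0.155,-1])

```text
time_s: 9.95
tool_pos: [0.4886, -0.1484, 0.2522]
tool_rot: [179.9, -0.1, 9.1]
force: [2.2, -3.9, 0.3]
grip_width: 0.0156
grasp_force: 25.0
```

drive_tool(rows=[0,0,0.0003,0,0,0.155,-1,0,0,0.0003,0,0,0.155,-1,0,0,0.0003,0,0,0.155,-1,0,0,0.0003,0,0,0.155,-1,0,0,0,0,0,0,-1])

```text
time_s: 10.58
tool_pos: [0.4887, -0.149, 0.251]
tool_rot: [179.9, -0.2, -26.3]
force: [2.6, -4.1, -0.5]
grip_width: 0.0159
grasp_force: 25.0
```

drive_tool(rows=[0,0,0,0,0,0,-1,0,0,0,0,0,0,-1,0,0,0,0,0,0,-1,0,0,0,0,0,0,-1])

```text
time_s: 11.08
tool_pos: [0.4886, -0.149, 0.251]
tool_rot: [179.9, -0.2, -26.2]
force: [2.8, -4.9, -0.6]
grip_width: 0.0156
grasp_force: 25.0
```

Open, rise and look.

drive_tool(rows=[0,0,0,0,0,0,0.1,0,0,0,0,0,0,0.1,0,0,0,0,0,0,0.1,0,0,-0.04,0,0,0,0.1,0,0,-0.04,0,0,0,0.1])

```text
time_s: 11.7
tool_pos: [0.4876, -0.1473, 0.3309]
tool_rot: [180.0, 0.1, -26.1]
force: [0.5, 1.0, -0.8]
grip_width: 0.0467
grasp_force: 0.0
```

drive_tool(rows=[0,0,-0.04,0,0,0,0.1,0,0,-0.025,0,0,0,0.1,0,0,0,0,0,0,0.1,0,0,0,0,0,0,0.1])

```text
time_s: 12.2
tool_pos: [0.4876, -0.1473, 0.3943]
tool_rot: [180.0, 0.1, -26.1]
force: [-0.3, 0.1, -0.2]
grip_width: 0.0479
grasp_force: 0.0
```

Run:
```python
from h import *
o=get_obs();print(o['tool_pos'],o['tool_rot'],o['qpos'].round(0))
c=shot('wrist','w4.png')
for k in HS: print(k,blobs(c,k))
print('green',onz(c,*blobs(c,'green')[0][1],.054).round(4),'red',onz(c,*blobs(c,'red')[0][1],.094).round(4))
```

```text
[ 0.48758752 -0.14729382  0.3943344 ] [ 1.79989058e+02  9.24878975e-02 -2.61207996e+01] [ -37.    0.   52.  105.   -0.   75. -101.]
orange [(230, [88.2, 257.1]), (9, [76.4, 269.9])]
yellow [(973, [314.1, 233.1])]
green [(185, [314.2, 174.6])]
red [(319, [314.1, 193.6])]
green [ 0.5232 -0.1651  0.054 ] red [ 0.514  -0.1604  0.094 ]
```

View pics/w4.png

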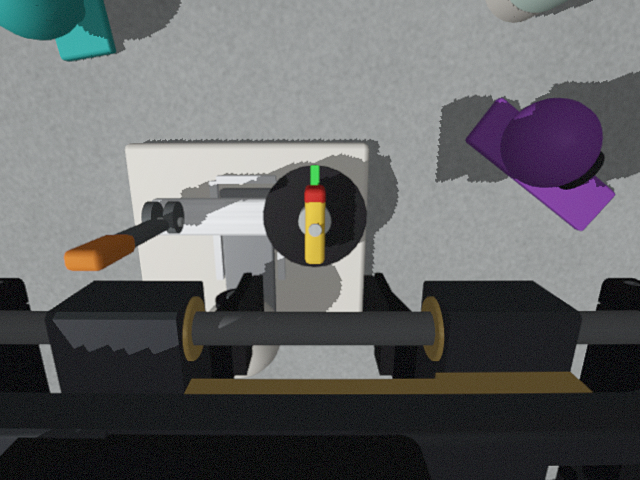

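Red end (314.1,193.6) and green mark (314.2,174.6) share a column, so the nut is on the mark; the lever is still upright at (100,250). Back to the lever.

drive_tool(rows=[0,-0.043,0,0,0,0,0.1,0,-0.043,0,0,0,0,0.1,0,-0.043,0,0,0,0,0.1,0,0,0,0,0,0,0.1,0,0,0,0,0,0,0.1], grip_force=20)

```text
time_s: 12.88
tool_pos: [0.5444, -0.0323, 0.3942]
tool_rot: [179.9, 0.1, -26.2]
force: [-0.6, -1.1, -0.3]
grip_width: 0.0481
grasp_force: 0.0
```

drive_tool(rows=[0,0,0.03,0,0,0,0.1,0,0,0.0345,0,0,0,0.1,0,0,0,0,0,0,0.1,0,0,0,0,0,0,-1,0,0,0,0,0,0,-1])

```text
time_s: 13.5
tool_pos: [0.5453, -0.0323, 0.3324]
tool_rot: [-179.9, -0.1, -26.2]
force: [-0.1, 0.5, -0.1]
grip_width: 0.0352
grasp_force: 0.0
```

drive_tool(rows=[0,0,0,0,0,0,-1,0,0,0,0,0,0,-1])

```text
time_s: 13.75
tool_pos: [0.545, -0.0322, 0.3317]
tool_rot: [-180.0, -0.1, -26.1]
force: [-1.4, -1.9, 3.4]
grip_width: 0.0215
grasp_force: 20.0
```

drive_tool(rows=[0.014,0,0.0008,0,0,0,-1,0.0149,0,0.0032,0,0,0,-1,0.0144,0,0.0056,0,0,0,-1,0.0133,0,0.0078,0,0,0,-1,0.0119,0,0.0098,0,0,0,-1])

```text
time_s: 14.38
tool_pos: [0.6061, -0.062, 0.303]
tool_rot: [180.0, 0.2, -26.1]
force: [-5.0, 0.6, 2.6]
grip_width: 0.0221
grasp_force: 20.0
```

drive_tool(rows=[0.0101,0,0.0116,0,0,0,-1,0.0082,0,0.013,0,0,0,-1,0.006,0,0.0142,0,0,0,-1,0.0036,0,0.015,0,0,0,-1,0.0012,0,0.0153,0,0,0,-1])

```text
time_s: 15.0
tool_pos: [0.633, -0.0753, 0.234]
tool_rot: [-180.0, -0.1, -26.2]
force: [-4.1, 0.4, 19.0]
grip_width: 0.0221
grasp_force: 20.0
```

drive_tool(rows=[0,0,0.002,0,0,0,-1,0,0,0,0,0,0,-1,0,0,0,0,0,0,-1])

```text
time_s: 15.38
tool_pos: [0.633, -0.0753, 0.2332]
tool_rot: [-180.0, -0.1, -26.1]
force: [-4.5, -0.2, 7.8]
grip_width: 0.0221
grasp_force: 20.0
```

drive_tool(rows=[0,0,0,0,0,0,0.1,0,0,0,0,0,0,0.1,0,0,0,0,0,0,0.1,0,0,-0.03,0,0,0,0.1,0,0,-0.05,0,0,0,0.1])

```text
time_s: 16.0
tool_pos: [0.6319, -0.0741, 0.3114]
tool_rot: [179.9, 0.2, -26.1]
force: [1.3, 0.3, -0.3]
grip_width: 0.0472
grasp_force: 0.0
```

drive_tool(rows=[0,0,-0.05,0,0,0,0.1,-0.012,0,-0.04,0,0,0,0.1,0,0,0,0,0,0,0.1,0,0,0,0,0,0,0.1])

```text
time_s: 16.5
tool_pos: [0.6216, -0.0692, 0.4019]
tool_rot: [-180.0, 0.0, -26.1]
force: [-0.2, -0.0, -0.3]
grip_width: 0.0476
grasp_force: 0.0
```

Run:
```python
from h import *
o=get_obs();print(o['tool_pos'],o['tool_rot'])
c=shot('wrist','w5.png');s=shot('scene');t=shot('top')
cv2.imwrite('pics/s5c.png',cv2.resize(s['color'][160:280,260:420],(800,600),interpolation=cv2.INTER_CUBIC))
b=blobs(s,'orange',(290,215,325,240));print(b,[306.8,226.7],blobs(t,'orange',(330,215,370,250)))
for k in('orange','red','green','yellow'): print(k,blobs(c,k), blobs(s,k,(310,185,355,215)))
# orange tip at closed, height by tri wrist+scene
print(tri([(c,*blobs(c,'orange')[0][1]),(s,*b[0][1])]).round(4))
```

```text
[ 0.62156859 -0.06918941  0.40187496] [-1.79984284e+02  2.88587306e-02 -2.61160810e+01]
[(63, [306.9, 226.7])] [306.8, 226.7] []
orange [(226, [320.6, 204.3]), (15, [306.3, 232.8]), (6, [302.0, 206.5])] [(9, [329.0, 201.0])]
red [(51, [452.4, 278.3])] [(10, [327.9, 201.3])]
green [(147, [448.4, 264.0])] [(10, [324.5, 208.8])]
yellow [] [(144, [338.6, 200.5])]
[ 0.6303 -0.0801  0.0651]
```

View pics/s5c.png

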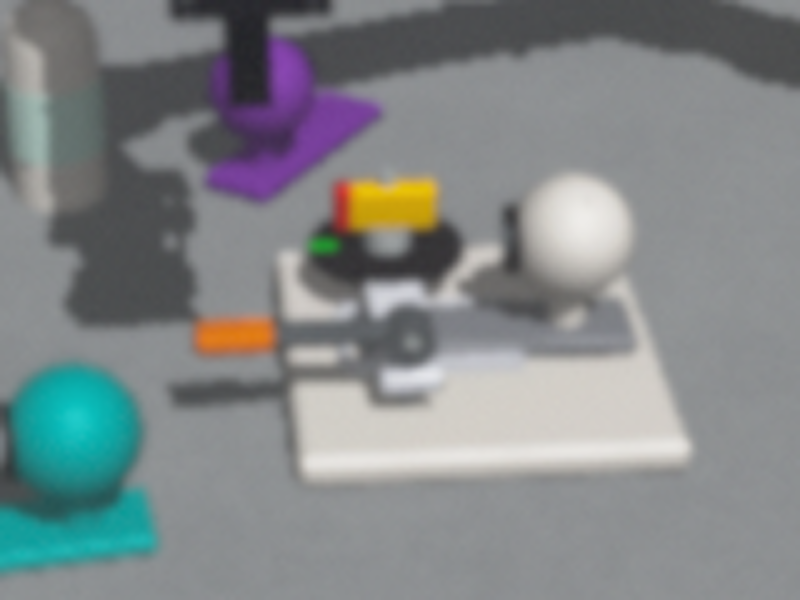

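The crop shows the lever level again (orange centroid (306.9,226.7) against (306.8,226.7) at the start), the red end facing the green mark, and the gripper well clear. Handing in.

```bash
python3 -c "
from h import *
print(sign_off())"
```

```text
the job is handed in; nothing more can be done
None
```

The job is handed in: the lever was opened, the nut's red end turned to the green mark, and the lever closed and released at about 16.5 s, with both checked in the images; the clamp's force on the foot and the camera's exact shift were not measured.

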